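# Set the printer's screen on its sloped stand

### The job

Lift the detachable printer screen out of its parking dock and set it on the red tilted stand: glass side outwards, upright, centred, its bottom edge down on the orange ledge behind the lip and its back flush against the rest. It is fragile: keep hold of it, tilted to match the rest, until you feel it sitting on the ledge, never let it drop or fall back, and do not press hard. Leave the stand's tilt and the things lying around as they are.

Things in the scene. Friction and masses are not known exactly. Their poses are not given: they have to be found in the camera images.
- screen: Detachable printer screen, a rigid black slab with a dark blue glass front: 14 mm thick (x), 120 mm wide (y), 120 mm high (z), 0.15 to 0.31 kg. Origin at the centre of its underside; x points out of the glass, z to its top edge. It starts upright in the dock, 30 mm of it in the slot, top edge 128 mm above the table, free to be taken by the middle of the top edge.
- glass (a point): Point at the centre of the screen's glass face, 7 mm in front of the origin along x and 60 mm up; axes as the screen.
- dock: Fixed grey parking dock, 64 x 146 mm, 38 mm high, with a slot 18 mm wide (its x), 126 mm long (its y) and 30 mm deep, slot floor 8 mm above the table. Origin at the centre of its underside.
- stand: Fixed red printed stand: open base frame about 135 mm (x) x 170 mm (y), 12 mm high (hinge cheeks 36 mm), origin at the centre of its underside; x points to its front, away from the robot. Carries the tilting rest.
- stand_recline (a joint): Tilt of the rest in rad: 0 is upright, larger leans its top back (towards -x of the stand, towards the robot). A stiff friction hinge, set anywhere from 0.40 to 0.68, not to be changed.
- rest (a point): Lower middle of the tilting rest's front face, on its hinge, 30 mm above the table. z runs up the slope, x out of the face. An orange ledge 96 mm wide is clamped square across it, top 4 to 28 mm up z from here: this differs each time and is not measured, feel for it. Gap face to lip 20 mm; lip 4 mm thick, 8 mm high over the ledge's springy cushion (gives up to 4 mm).
- rest_top (a point): Middle of the upper end of the rest's front face, 90 mm up z from point rest; same axes. The rest is a red bar 40 mm wide and 8 mm thick with a 110 mm wide crossbar at this end. The seated screen rises 34 mm or more above it, so it can still be held there.
- badge: Loose grey printed disc, 62 mm across, 8 mm thick, lying flat. Origin under its centre. Leave alone.
- glue: Loose glue stick with orange cap, 28 mm across, 65 mm tall, standing. Origin under its centre. Leave alone.
- bracket: Loose red printed L bracket, 44 x 30 mm, 40 mm tall. Origin under its centre. Leave alone.
Mind the look-alikes: they are no part of the job. Of the things like the screen, leave any that is green; of the rest the larger one is meant. Of the things shaped like the stand, the red one is meant.

How it is judged:
At the end, for the whole second after the job is handed in: The screen rests, released and still, on the stand's ledge: upright, glass outwards, back flush with the rest (within 4 mm and 4 degrees), centred within 12 mm sideways, its bottom edge on the ledge (x of screen in the frame of rest between 0.003 and 0.011 m and x of glass in the frame of rest between 0.01 and 0.018 m and y of screen in the frame of rest between -0.012 and 0.012 m and z of screen in the frame of rest between 0 and 0.032 m and angle between the z axis of screen and the z axis of rest, either way round below 0.07 rad and angle between the y axis of screen and the y axis of rest, either way round below 0.07 rad and contact force between screen and stand above 0.3 N and linear speed of screen below 0.01 m/s and angular speed of screen below 0.1 rad/s); the robot touches nothing.
It fails at once if the screen drops, slides, springs up or falls back: it moves faster than 0.15 m/s while the fingers do not hold it (contact force between the fingers and screen below 0.2 N and linear speed of screen above 0.15 m/s).
It fails at once if the screen is pressed on the stand with more than 28 N (contact force between screen and stand above 28 N).
It fails at once if the rest's tilt is changed (its top moves more than 8 mm) (distance of rest_top from where it was at the start of the episode above 0.008 m).
It fails at once if the badge, glue stick or bracket is moved more than 20 mm, or the glue stick or bracket toppled (distance of any of badge, glue, bracket from where it was at the start of the episode above 0.02 m or angle between any of glue, bracket's own z axis and vertical above 0.5 rad).
It also fails if it takes over 51 s, if anything falls off the work surface, if the arm or the gripper's body presses on something with over 40 N, if the wrist force passes 120 N, or if a joint passes its speed limit or range.

### The arm

A 7-joint arm with a two-finger parallel gripper is mounted at the origin on the work surface. World frame = base frame: x ahead of the robot, y to its left, z up, the work surface at z = 0. Lengths are in m, angles in rad, forces in N, time in s.
With the tool pointing down it reaches from about 0.425 to 0.925 m from the base axis. Payload 6.8 kg.
Tool frame: the origin (TCP) lies at the very end of the fingers, on their centre line; the grasp point (between the pads) lies 19 mm behind it; z points along the fingers, y is the line along which they close (so a half turn about z gives the same grasp; the last joint's range is limited). The gripper opens to 85 mm and grips with 20 to 120 N. Pads are 22 mm wide; open, the fingers measure 114 mm over their backs; the gripper's body (76 mm by 85 mm) begins 54 mm behind the grasp point. The pads swing forward as they close: fully open they stand 13 mm farther back than shut.
Start: joints at [1.214, 0.477, 0.022, 1.555, -0.011, 1.109, -0.083], TCP at [0.166, -0.654, 0.231] pointing down, gripper open.
Joint ranges: [-2.96, 2.96], [-0.34, 2.1], [-1.41, 1.46], [0.24, 2.44], [-1.37, 4.51], [0.17, 1.92], [-2.96, 2.96]. Speed limits (rad/s): [2.39, 2.39, 3.14, 3.14, 3.14, 3.14, 3.14].

### API

Orientations are given as a rotation vector (axis times angle).
In Python, from bench import r gives the robot as it stands. The module is installed in compiled form; this text tells all that it offers.
- The arm moves only by the tool servo_tool, never from a script. Its argument "commands" is a list of rows, each a list of 7 numbers: the turn, a rotation vector about the world's x, y, z in degrees, then the shift along the world's x, y, z in mm, then the closure, from 0 (fully open) to 1 (shut). A call has 1 to 5 rows; each row is the pose to reach, as a shift and turn from the pose commanded when the call began; what a row does not reach only later rows make up. A row lasts 1/12 s, in which the tool goes at most 41.7 mm and 7.16 degrees, less where a joint would pass 70% of its speed; a pose out of reach is approached as far as the arm can. A call with a gripper value outside its range is refused whole. The fingers move at their own pace and stop on an object; "force" is the grip in N (left out, the last holds). Time passes only in rows, so rows that repeat a pose let the fingers close. It gives the time, the measured TCP pose, the force, the opening and the grip force at its end, in the units of the state.
- r.get_obs(): the state, without advancing time (a new reading comes with each control period).
- r.grab_frame(name): name is "side" or "top" or "wrist"; returns (picture, depth): 400x640x3 uint8, blue, green, red; 400x640 float32, m along the optical axis (not along the pixel's ray), 0 where there is no reading.
- r.camera_info(name): a dict with "vertical_fov" (degrees; the focal length in pixels is half the picture's height over the tangent of half this angle, whatever the lens; pixels are square), "cx", "cy" (the principal point, pixels), "cam_to_world" (4x4, takes a point from camera to world coordinates); the wrist camera has in their place "T_tool_cam" (4x4, takes a point from camera to tool coordinates, whose origin is the TCP and whose axes are the flange's). Camera axes: x right, y up, looking along -z (the intrinsics and any distortion apply to the point x, -y, -z); pixel columns grow to the right and rows downward; lengths in m; the calibration is good to about 2 mm. A picture is of the moment at which its call begins: read the wrist's pose just before it. camera_info takes no time and is no camera call.
- r.hand_in(): hands the job in; it is judged then, once.
The state is a dict: "clock": time; "joints": joint angles; "qvel": joint speeds; "tau": joint torques, N m; "tcp_pos": TCP position; "orientation": TCP orientation; "contact_force": force on the tool from outside, world axes, zero at the start; "moment": the same for the moment, N m; "grip_width": finger opening in m; "gripper_force": force on a finger pad.
Only numpy, scipy, OpenCV 4.12 (cv2) and the standard library are available. Lean on these libraries where they do the work, as an engineer would, in place of code of your own. Each camera call takes 0.05 s, during which the arm holds its last target. There are 200 camera calls.

## Working session

There is one attempt and no reset: what is moved stays moved. The work goes in short steps, Python scripts to look and compute and a tool call to move; the robot and the scene stay as the last step left them, time stands still between calls to the robot, and variables do not carry over. Pictures are saved under pics/ and viewed, at most 10 in all, crops included, and the job is handed in when it is done.

Besides the shell and the picture viewer there is one more tool, called after ">>>" as name(argument=value, ...) on one line, values as JSON. servo_tool: Moves the arm, as the interface text tells. Its arguments: {"type":"object","properties":{"commands":{"type":"array"},"force":{"type":"number"}},"required":["commands"]}

```bash
mkdir -p pics; ls; cat > h.py <<'E'
import numpy as np, cv2
from bench import r
from scipy.spatial.transform import Rotation as R
def info(n,o=None):
    c=r.camera_info(n); f=200/np.tan(np.radians(c['vertical_fov'])/2)
    if 'cam_to_world' in c: T=np.array(c['cam_to_world'])
    else:
        o=o or r.get_obs(); W=np.eye(4); W[:3,:3]=R.from_rotvec(o['orientation']).as_matrix(); W[:3,3]=o['tcp_pos']
        T=W@np.array(c['T_tool_cam'])
    return f,c['cx'],c['cy'],T
def cloud(n,d,o=None):
    f,cx,cy,T=info(n,o); v,u=np.mgrid[0:400,0:640]
    P=np.stack([(u-cx)/f*d,-(v-cy)/f*d,-d],-1)
    return P@T[:3,:3].T+T[:3,3]
E
python3 - <<'E'
from h import *
for n in('top','side'):
    p,d=r.grab_frame(n); cv2.imwrite(f'pics/{n}1.png',p); np.savez(f'{n}1.npz',p=p,d=d); c=r.camera_info(n);print(c)
print(r.camera_info('wrist'));print(r.get_obs())
E
```

```text
pics
{'vertical_fov': 42.89115009319219, 'cx': 316.44855669376665, 'cy': 194.55793806960324, 'cam_to_world': array([[ 0.01594729,  0.98665671, -0.16203156,  0.34329034],
       [-0.99959422,  0.01955742,  0.02070983,  0.0516239 ],
       [ 0.02360241,  0.16163555,  0.98656823,  1.19480443],
       [ 0.        ,  0.        ,  0.        ,  1.        ]])}
{'vertical_fov': 45.93652539888805, 'cx': 320.7677839467219, 'cy': 205.18849197922617, 'cam_to_world': array([[-0.8795511 ,  0.26428208, -0.3956575 ,  0.11221809],
       [-0.47574606, -0.4754542 ,  0.74000607,  0.79861158],
       [ 0.00745332,  0.83910565,  0.54391742,  0.66723824],
       [ 0.        ,  0.        ,  0.        ,  1.        ]])}
{'vertical_fov': 61.1706601789033, 'cx': 318.04631666897285, 'cy': 198.41473645178726, 'T_tool_cam': array([[-5.30247069e-04,  9.55333473e-01,  2.95529483e-01,
         7.57651193e-02],
       [ 9.99999703e-01,  6.71720528e-04, -3.77188063e-04,
         9.76890856e-04],
       [-5.58853602e-04,  2.95529195e-01, -9.55333545e-01,
        -1.42403864e-01],
       [ 0.00000000e+00,  0.00000000e+00,  0.00000000e+00,
         1.00000000e+00]])}
{'clock': 0.1, 'joints': array([ 1.21390424,  0.4777001 ,  0.02238272,  1.55633206, -0.01151694,
        1.10927613, -0.08305673]), 'qvel': array([ 0.00117126, -0.0009812 , -0.00222263, -0.00339154,  0.00025449,
       -0.00079557, -0.00082266]), 'tau': array([ 4.38118717e-03, -5.97759497e+01,  1.61387924e+00, -2.81950414e+01,
        1.29395377e-02,  5.02920346e-03,  1.66576802e-05]), 'tcp_pos': array([ 0.16605235, -0.65372549,  0.23044399]), 'orientation': array([-3.11576905e+00, -3.89633244e-01,  4.91249593e-04]), 'contact_force': array([ 0.00785271, -0.07211505,  0.58423974]), 'moment': array([0.02571428, 0.01454562, 0.05448662]), 'gripper_force': 0.0, 'grip_width': 0.08549886988877671}
```

View pics/top1.png

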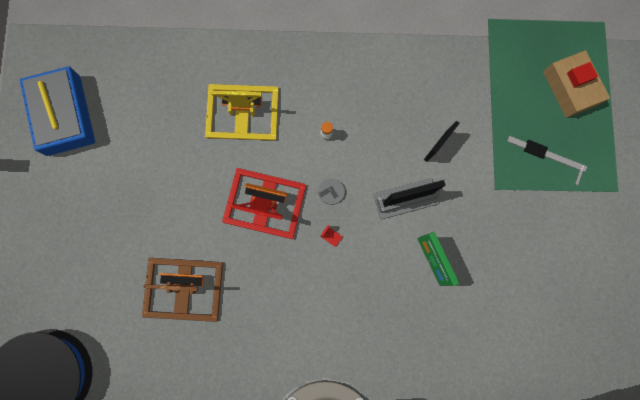

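View pics/side1.png

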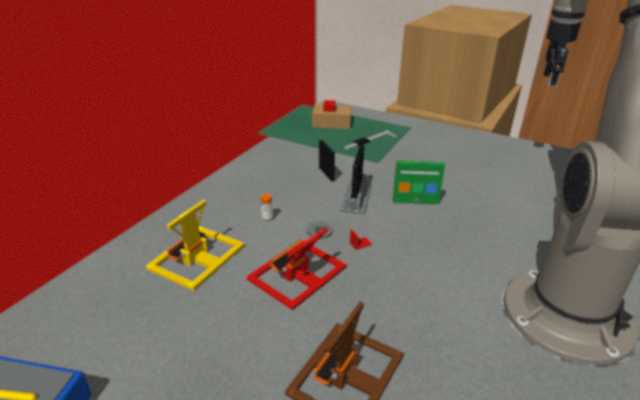

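The top view shows the red stand at about (265,203), the dock and larger black slab at about (410,197), a smaller black slab at (442,140) and the green one at (438,258). In the side view the slab in the dock is at (357,172) and the red stand at (297,265).

```bash
python3 - <<'E'
from h import *
D=np.load('top1.npz');p,d=D['p'],D['d'];C=cloud('top',d)
print('table z',C[300,300],C[150,380], 'validfrac',(d>0).mean())
def rect(m,name):
    P=C[m]; 
    print(name,m.sum(),'z',np.percentile(P[:,2],[1,50,99]).round(4))
    print('  rect',cv2.minAreaRect(P[:,:2].astype(np.float32)*1000))
v,u=np.mgrid[0:400,0:640]
win=(u>370)&(u<450)&(v>172)&(v<222)&(d>0)
rect(win&(C[...,2]>.120),'screen top')
rect(win&(C[...,2]>.03)&(C[...,2]<.045),'dock')
win2=(u>420)&(u<465)&(v>118)&(v<165)&(d>0)
rect(win2&(C[...,2]>.03),'small'); 
P=C[win2&(C[...,2]>.03)]; print(P[:,2].max())
hsv=cv2.cvtColor(p,cv2.COLOR_BGR2HSV)
red=((hsv[...,0]<4)|(hsv[...,0]>174))&(hsv[...,1]>130)&(hsv[...,2]>60)
st=red&(u>215)&(u<312)&(v>162)&(v<242)&(d>0)
rect(st,'stand')
rect(st&(C[...,2]<.022),'base')
hi=st&(C[...,2]>.05); rect(hi,'rest')
P=C[hi]; print(P[np.argsort(P[:,2])[-12:]].round(4))
org=(hsv[...,0]>4)&(hsv[...,0]<22)&(hsv[...,1]>120)&(u>215)&(u<312)&(v>162)&(v<242)
rect(org,'ledge')
q=cv2.resize(p[155:250,210:460],None,fx=3,fy=3,interpolation=cv2.INTER_CUBIC);cv2.imwrite('pics/crop.png',q)
E
```

```text
table z [2.93188133e-01 6.04387700e-02 2.75318086e-04] [ 0.65149458 -0.12535311  0.00137949] validfrac 0.9957890625
screen top 377 z [0.1217 0.128  0.1324]
  rect ((534.4343872070312, -187.703857421875), (14.271735191345215, 119.8833236694336), 16.271018981933594)
dock 341 z [0.0303 0.0379 0.044 ]
  rect ((533.16015625, -186.65567016601562), (33.982139587402344, 143.0633087158203), 15.12683391571045)
small 262 z [0.0336 0.0902 0.0948]
  rect ((662.9785766601562, -260.5803527832031), (10.795269966125488, 92.28750610351562), 51.921852111816406)
0.09641754964796245
stand 2191 z [0.0034 0.0126 0.1109]
  rect ((515.9271240234375, 149.67327880859375), (169.98770141601562, 133.68612670898438), 77.49922180175781)
base 1644 z [0.0027 0.0115 0.0171]
  rect ((515.9271240234375, 149.67327880859375), (169.98770141601562, 133.68612670898438), 77.49922180175781)
rest 476 z [0.0522 0.1025 0.1126]
  rect ((497.7137451171875, 153.59681701660156), (108.82481384277344, 40.643497467041016), 77.7074966430664)
[[0.489  0.1813 0.112 ]
 [0.495  0.205  0.1122]
 [0.4808 0.1554 0.1122]
 [0.4771 0.1254 0.1122]
 [0.4806 0.166  0.1123]
 [0.4807 0.1596 0.1124]
 [0.475  0.1168 0.1126]
 [0.4826 0.1703 0.1126]
 [0.4868 0.1726 0.1129]
 [0.4808 0.151  0.1129]
 [0.4731 0.1039 0.113 ]
 [0.4848 0.1618 0.1136]]
ledge 252 z [0.0313 0.0487 0.059 ]
  rect ((532.9534301757812, 145.50323486328125), (95.38080596923828, 40.44353103637695), 72.99202728271484)
```

View pics/crop.png

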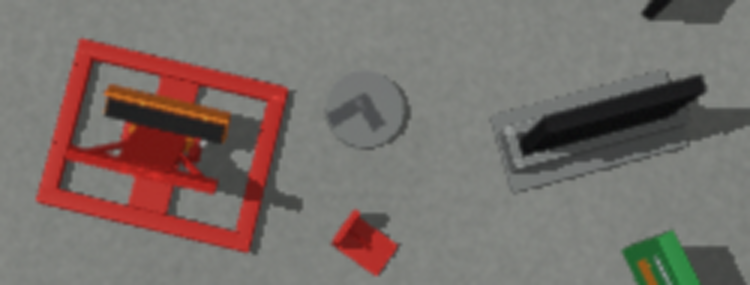

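```bash
python3 - <<'E'
from h import *
D=np.load('top1.npz');p,d=D['p'],D['d'];C=cloud('top',d)
hsv=cv2.cvtColor(p,cv2.COLOR_BGR2HSV);v,u=np.mgrid[0:400,0:640]
red=((hsv[...,0]<4)|(hsv[...,0]>174))&(hsv[...,1]>130)&(hsv[...,2]>60)
st=red&(u>215)&(u<312)&(v>162)&(v<242)&(d>0)
a=np.radians(-12.4);X=np.array([np.cos(a),np.sin(a)]);Y=np.array([-X[1],X[0]]);O=np.array([.5159,.1497])
P=C[st]; L=np.c_[(P[:,:2]-O)@X,(P[:,:2]-O)@Y,P[:,2]]*1000
m=(L[:,2]>55)&(abs(L[:,1])<60)
Q=L[m];idx=np.ones(len(Q),bool)
for _ in range(6):
    A=np.c_[Q[idx][:,1:],np.ones(idx.sum())];k=np.linalg.lstsq(A,Q[idx][:,0],rcond=None)[0]
    res=Q[:,0]-np.c_[Q[:,1:],np.ones(len(Q))]@k; idx=abs(res-np.median(res[idx]))<3
print('x = a*y+b*z+c',k,'tilt',np.arctan(-k[1]),idx.sum(),len(Q),res[idx].std(),'x at z30',k[1]*30+k[2])
Q=Q[idx];print('zmax,y range of top',np.percentile(Q[:,2],[95,99,100]));T=Q[Q[:,2]>95];print(np.percentile(T[:,1],[1,99]))
B=Q[(Q[:,2]<85)];print('bar y',np.percentile(B[:,1],[2,98]))
# screen face colours
w=(u>370)&(u<450)&(v>172)&(v<222)&(d>0)
print('top edge bgr',np.median(p[w&(C[...,2]>.125)],0),'face',np.median(p[w&(C[...,2]>.06)&(C[...,2]<.11)],0),(w&(C[...,2]>.06)&(C[...,2]<.11)).sum())
D=np.load('side1.npz');p,d=D['p'],D['d'];C=cloud('side',d)
w=(np.hypot(C[...,0]-.534,C[...,1]+.188)<.08)&(C[...,2]>.05)&(C[...,2]<.14)
n=np.array([np.cos(np.radians(16.3)),np.sin(np.radians(16.3))])
s=(C[...,:2]-[.534,-.188])@n; t=(C[...,:2]-[.534,-.188])@[-n[1],n[0]]
print('side px',w.sum(),'n-offset of t<50:',np.percentile(s[w&(t<.05)],[10,50,90]),np.median(p[w&(t<.05)],0),'edge',np.median(p[w&(t>.057)],0))
E
```

```text
x = a*y+b*z+c [-1.85568187e-03 -5.46336589e-01  2.73695490e+01] tilt 0.5000262610255434 328 462 1.2103099177492798 x at z30 10.979451329580453
zmax,y range of top [111.11615512 112.85148961 113.59479957]
[-53.9964544   53.43583675]
bar y [-30.08758775  23.52482956]
top edge bgr [30. 29. 29.] face [14. 14. 13.] 142
side px 407 n-offset of t<50: [-0.00729465 -0.00686095  0.00344082] [23.5 24.  22. ] edge [26. 24. 25.]
```

>>> servo_tool(commands=[[0, 0, 0, 27, 29, 2, 0], [0, 0, 0, 54, 58, 4, 0], [0, 0, 0, 81, 87, 6, 0], [0, 0, 0, 108, 116, 8, 0], [0, 0, 0, 135, 145, 10, 0]], force=60)

```text
clock: 0.52
tcp_pos: [0.302, -0.5075, 0.241]
orientation: [-3.117, -0.389, 0.001]
contact_force: [0.4, -0.5, 0.2]
grip_width: 0.0856
gripper_force: 0.0
```

>>> servo_tool(commands=[[0, 0, 0, 27, 29, 2, 0], [0, 0, 0, 54, 58, 4, 0], [0, 0, 0, 81, 87, 6, 0], [0, 0, 0, 108, 116, 8, 0], [0, 0, 0, 135, 145, 10, 0]])

```text
clock: 0.93
tcp_pos: [0.437, -0.3625, 0.2512]
orientation: [-3.117, -0.39, 0.001]
contact_force: [0.4, -0.8, 0.4]
grip_width: 0.0853
gripper_force: 0.0
```

>>> servo_tool(commands=[[0, 0, 0, 27, 29, 2, 0], [0, 0, 0, 54, 58, 4, 0], [0, 0, 0, 81, 87, 6, 0], [0, 0, 0, 108, 116, 8, 0], [0, 0, 0, 135, 145, 10, 0]])

```text
clock: 1.35
tcp_pos: [0.5719, -0.2176, 0.2611]
orientation: [-3.117, -0.389, 0.001]
contact_force: [0.1, -0.5, -0.0]
grip_width: 0.0852
gripper_force: 0.0
```

>>> servo_tool(commands=[[0, 0, 0, 20, 20, 0, 0], [0, 0, 0, 30, 30, 0, 0], [0, 0, 0, 30, 30, 0, 0]])

```text
clock: 1.6
tcp_pos: [0.6032, -0.1849, 0.2606]
orientation: [-3.114, -0.399, -0.001]
contact_force: [-0.5, 1.3, -0.4]
grip_width: 0.0855
gripper_force: 0.0
```

```bash
python3 - <<'E'
from h import *
o=r.get_obs();p,d=r.grab_frame('wrist');cv2.imwrite('pics/w1.png',p)
C=cloud('wrist',d,o)
w=(C[...,2]>.12)&(C[...,2]<.136)&(np.hypot(C[...,0]-.534,C[...,1]+.188)<.075)&(d>0)
P=C[w];print(w.sum(),np.median(P[:,2]),cv2.minAreaRect(P[:,:2].astype(np.float32)*1000))
w=(C[...,2]>.06)&(C[...,2]<.11)&(np.hypot(C[...,0]-.534,C[...,1]+.188)<.075)
print('face',w.sum(),np.median(p[w],0),C[w].mean(0)); print(o['joints'].round(3))
E
```

```text
2211 0.1274730297692942 ((534.623779296875, -188.66384887695312), (14.824762344360352, 119.88015747070312), 16.0434627532959)
face 2286 [36. 21.  9.] [ 0.54126659 -0.18713911  0.08664895]
[ 0.369  0.392 -0.226  1.621  0.092  1.14  -1.195]
```

View pics/w1.png

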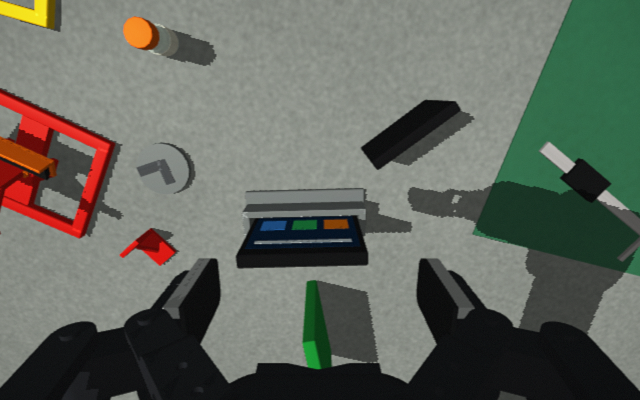

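Glass icons show at about (303,226) on the +x side of the top edge, so the screen already faces forward.

>>> servo_tool(commands=[[0, 0, 7, -13, 0, 0, 0], [0, 0, 14, -26, 0, 0, 0], [0, 0, 21, -39, 0, 0, 0], [0, 0, 28, -52, 0, 0, 0], [0, 0, 35, -66, 0, 0, 0]])

```text
clock: 2.07
tcp_pos: [0.5329, -0.1918, 0.2609]
orientation: [2.854, 1.312, -0.003]
contact_force: [-0.4, -0.1, -0.7]
grip_width: 0.0854
gripper_force: 0.0
```

>>> servo_tool(commands=[[0, 0, 7, 0, 0, -10, 0], [0, 0, 14, 0, 0, -20, 0], [0, 0, 21, 0, 0, -30, 0], [0, 0, 28, 0, 0, -40, 0], [0, 0, 35, 0, 0, -50, 0]])

```text
clock: 2.48
tcp_pos: [0.5334, -0.1919, 0.2107]
orientation: [2.327, 2.11, -0.003]
contact_force: [-0.9, -0.2, -0.5]
grip_width: 0.0855
gripper_force: 0.0
```

>>> servo_tool(commands=[[0, 0, 7, 0, 0, -10, 0], [0, 0, 14, 0, 0, -20, 0], [0, 0, 21.8, 0, 0, -30, 0], [0, 0, 21.8, 0, 0, -40, 0], [0, 0, 21.8, 0, 0, -40, 0]])

```text
clock: 2.9
tcp_pos: [0.5326, -0.191, 0.1691]
orientation: [-1.894, -2.502, 0.004]
contact_force: [-0.5, -0.3, -0.7]
grip_width: 0.085
gripper_force: 0.0
```

```bash
python3 - <<'E'
from h import *
o=r.get_obs();M=R.from_rotvec(o['orientation']).as_matrix();print(o['tcp_pos'].round(4),np.degrees(np.arctan2(M[1,1],M[0,1])),M[:,2].round(3),o['joints'].round(3),o['contact_force'])
p,d=r.grab_frame('wrist')
C=cloud('wrist',d,o)
w=(C[...,2]>.12)&(C[...,2]<.136)&(np.hypot(C[...,0]-.534,C[...,1]+.188)<.075)&(d>0)
P=C[w];print(w.sum(),np.median(P[:,2]),cv2.minAreaRect(P[:,:2].astype(np.float32)*1000))
E
```

```text
[ 0.5326 -0.191   0.1691] 15.73195918575122 [-0.004  0.    -1.   ] [ 0.628  0.415 -0.5    1.852  0.242  0.939  0.294] [-0.49858059 -0.25489597 -0.69878434]
4613 0.12771542022321228 ((534.2681884765625, -188.12078857421875), (14.012353897094727, 119.69679260253906), 16.189617156982422)
```

>>> servo_tool(commands=[[0, 0, 0.4, 2, 3, -15, 0], [0, 0, 0.4, 2, 3, -32, 0], [0, 0, 0.4, 2, 3, -50, 0], [0, 0, 0.4, 2, 3, -64, 0], [0, 0, 0.4, 2, 3, -70, 0]])

```text
clock: 3.37
tcp_pos: [0.5361, -0.1868, 0.1001]
orientation: [-1.884, -2.512, 0.002]
contact_force: [0.2, 0.1, 0.2]
grip_width: 0.0855
gripper_force: 0.0
```

>>> servo_tool(commands=[[0, 0, 0, 0, 0, 0, 0], [0, 0, 0, 0, 0, 0, 0.6], [0, 0, 0, 0, 0, 0, 0.7], [0, 0, 0, 0, 0, 0, 0.85], [0, 0, 0, 0, 0, 0, 1]])

```text
clock: 3.78
tcp_pos: [0.5378, -0.1864, 0.1022]
orientation: [1.88, 2.515, 0.001]
contact_force: [0.5, 0.5, -0.3]
grip_width: 0.0386
gripper_force: 0.0
```

>>> servo_tool(commands=[[0, 0, 0, 0, 0, 0, 1], [0, 0, 0, 0, 0, 0, 1], [0, 0, 0, 0, 0, 0, 1], [0, 0, 0, 0, 0, 0, 1], [0, 0, 0, 0, 0, 0, 1]])

```text
clock: 4.2
tcp_pos: [0.5369, -0.1865, 0.1018]
orientation: [-1.881, -2.516, 0.001]
contact_force: [-3.0, 0.6, 5.9]
grip_width: 0.0127
gripper_force: 60.4
```

>>> servo_tool(commands=[[0, 0, 0, 0, 0, 6, 1], [0, 0, 0, 0, 0, 13, 1], [0, 0, 0, 0, 0, 20, 1], [0, 0, 0, 0, 0, 28, 1], [0, 0, 0, 0, 0, 38, 1]])

```text
clock: 4.62
tcp_pos: [0.5371, -0.1861, 0.14]
orientation: [-1.88, -2.516, -0.0]
contact_force: [-0.4, 0.1, -2.5]
grip_width: 0.0131
gripper_force: 59.4
```

>>> servo_tool(commands=[[0, 0, 0, 0, 0, 15, 1], [0, 0, 0, 0, 0, 35, 1], [0, 0, 0, 0, 0, 55, 1], [0, 0, 0, 0, 0, 72, 1], [0, 0, 0, 0, 0, 80, 1]])

```text
clock: 5.03
tcp_pos: [0.5386, -0.1863, 0.2227]
orientation: [1.878, 2.513, 0.002]
contact_force: [-0.9, 0.2, -1.4]
grip_width: 0.0126
gripper_force: 59.4
```

```bash
cat > m.py <<'E'
from h import *
def pose():
    o=r.get_obs();M=R.from_rotvec(o['orientation']).as_matrix()
    print(o['clock'],o['tcp_pos'].round(4),'yaw',np.degrees(np.arctan2(M[1,1],M[0,1])).round(2),M[:,2].round(3),o['joints'].round(3),o['contact_force'].round(2),o['grip_width'].round(4),o['gripper_force']);return o,M
E
python3 - <<'E'
from m import *
o,M=pose()
# screen in tool frame from wrist view: face (tool y) and sides (tool x)
p,d=r.grab_frame('wrist');C=cloud('wrist',d,o);L=(C-o['tcp_pos'])@M*1000
print('yaw err, tilt',M.round(3).tolist())
w=(abs(L[...,1])<12)&(abs(L[...,0])<75)&(L[...,2]<-15)&(L[...,2]>-45)&(d>0)
print(w.sum(),np.percentile(L[w],[1,50,99],axis=0).round(1))
p,d=r.grab_frame('side');cv2.imwrite('pics/s2.png',p[60:360,200:500])
np.savez('s2.npz',p=p,d=d)
p,d=r.grab_frame('top');np.savez('t2.npz',p=p,d=d)
C=cloud('top',d);L=(C-o['tcp_pos'])@M*1000
w=(L[...,1]<0)&(abs(L[...,1])<20)&(abs(L[...,0])<75)&(L[...,2]>-32)&(L[...,2]<90)&(d>0)&(C[...,2]>.1)
print(w.sum(),np.percentile(L[w],[1,50,99],axis=0).round(1))
E
```

```text
Traceback (most recent call last):
  File "m.py", line 4, in pose
    print(o['clock'],o['tcp_pos'].round(4),'yaw',np.degrees(np.arctan2(M[1,1],M[0,1])).round(2),M[:,2].round(3),o['joints'].round(3),o['contact_force'].round(2),o['grip_width'].round(4),o['gripper_force']);return o,M
                                                                                                                                                                 ^^^^^^^^^^^^^^^^^^^^^
AttributeError: 'float' object has no attribute 'round'
```

```bash
sed -i "s/o\['grip_width'\].round(4)/o['grip_width']/" m.py
python3 - <<'E'
from m import *
o,M=pose()
p,d=r.grab_frame('wrist');C=cloud('wrist',d,o);L=(C-o['tcp_pos'])@M*1000
print(M.round(3).tolist())
w=(abs(L[...,1])<12)&(abs(L[...,0])<75)&(L[...,2]<40)&(L[...,2]>20)&(d>0)
w=(abs(L[...,1])<12)&(abs(L[...,0])<75)&(L[...,0]>15)&(L[...,2]<60)&(L[...,2]>-45)&(d>0)
print(w.sum(),np.percentile(L[w],[1,50,99],axis=0).round(1))
p,d=r.grab_frame('side');cv2.imwrite('pics/s2.png',p[60:360,200:500])
np.savez('s2.npz',p=p,d=d)
p,d=r.grab_frame('top');np.savez('t2.npz',p=p,d=d)
C=cloud('top',d);L=(C-o['tcp_pos'])@M*1000
w=(abs(L[...,1])<20)&(abs(L[...,0])<75)&(L[...,2]>-38)&(L[...,2]<90)&(d>0)&(C[...,2]>.1)
print(w.sum(),np.percentile(L[w],[1,50,99],axis=0).round(1))
E
```

```text
5.0333 [ 0.5386 -0.1863  0.2227] yaw 16.47 [ 0.004 -0.001 -1.   ] [ 0.639  0.359 -0.521  1.796  0.206  1.036  0.328] [-0.88  0.15 -1.37] 0.012644406419820434 59.38387870788574
[[-0.283, 0.959, 0.004], [0.959, 0.283, -0.001], [-0.002, 0.004, -1.0]]
4964 [[ 15.6  -6.4 -27.4]
 [ 41.5   0.3 -25.9]
 [ 59.    7.3  41.9]]
542 [[-10.1 -18.  -30.8]
 [ 33.2  -4.9 -11.1]
 [ 59.9  13.3  89.5]]
```

View pics/s2.png

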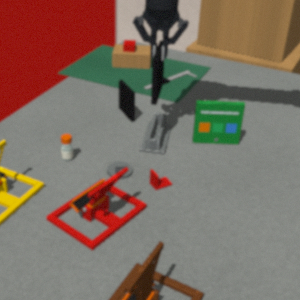

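The side crop shows the screen hanging upright in the fingers at about (157,75), clear of the dock. Next stop is a hover beside the stand, to measure the rest with the wrist camera.

>>> servo_tool(commands=[[0, 0, -2, -4, 14, 4, 1], [0, 0, -5, -10, 37, 8, 1], [0, 0, -8, -17, 63, 12, 1], [0, 0, -11, -24, 89, 17, 1], [0, 0, -14.4, -31, 115, 21, 1]])

```text
clock: 5.6
tcp_pos: [0.5049, -0.0702, 0.2391]
orientation: [-2.183, -2.256, 0.002]
contact_force: [-0.2, 0.5, -1.2]
grip_width: 0.013
gripper_force: 59.3
```

>>> servo_tool(commands=[[0, 0, -3.4, -7, 26, 5, 1], [0, 0, -7, -14, 52, 9, 1], [0, 0, -10, -22, 78, 14, 1], [0, 0, -12.5, -28, 102, 18, 1], [0, 0, -14.4, -31, 115, 21, 1]])

```text
clock: 6.02
tcp_pos: [0.4735, 0.0469, 0.2605]
orientation: [-2.445, -1.97, 0.002]
contact_force: [0.1, -0.1, -2.2]
grip_width: 0.0128
gripper_force: 59.3
```

>>> servo_tool(commands=[[0, 0, 0, 0, 0, 0, 1], [0, 0, 0, 0, 0, 0, 1], [0, 0, 0, 0, 0, 0, 1]])

```text
clock: 6.27
tcp_pos: [0.4749, 0.0426, 0.2603]
orientation: [-2.447, -1.969, 0.003]
contact_force: [0.0, 0.2, -2.3]
grip_width: 0.013
gripper_force: 59.3
```

```bash
cat > rest.py <<'E'
from m import *
def fit(C,p,d,zlo=55,rw=None):
    hsv=cv2.cvtColor(p,cv2.COLOR_BGR2HSV)
    red=((hsv[...,0]<4)|(hsv[...,0]>174))&(hsv[...,1]>130)&(hsv[...,2]>60)&(d>0)
    a=np.radians(-12.4);X=np.array([np.cos(a),np.sin(a)]);Y=np.array([-X[1],X[0]]);O=np.array([.5159,.1497])
    L=np.dstack([(C[...,:2]-O)@X,(C[...,:2]-O)@Y,C[...,2]])*1000
    near=(abs(L[...,0])<75)&(abs(L[...,1])<95)&(L[...,2]<125)
    Q=L[red&near&(L[...,2]>zlo)&(abs(L[...,1])<60)]
    idx=np.ones(len(Q),bool)
    for _ in range(8):
        A=np.c_[Q[idx][:,1:],np.ones(idx.sum())];k=np.linalg.lstsq(A,Q[idx][:,0],rcond=None)[0]
        res=Q[:,0]-np.c_[Q[:,1:],np.ones(len(Q))]@k; idx=abs(res-np.median(res[idx]))<2.5
    print('n',len(Q),idx.sum(),'yaw off deg',np.degrees(-np.arctan(k[0])),'tilt',np.arctan(-k[1]),'x@z30',k[1]*30+k[2],'std',res[idx].std())
    G=Q[idx];T=G[G[:,2]>95]
    if len(T): print('  top y',np.percentile(T[:,1],[1,99]).round(1),'zmax',np.percentile(G[:,2],[97,99.5]))
    B=G[(G[:,2]<88)];
    if len(B): print('  bar y',np.percentile(B[:,1],[2,98]).round(1),len(B))
    b=L[red&near&(L[...,2]<20)];print('  base rect',cv2.minAreaRect(b[:,:2].astype(np.float32)))
    og=(hsv[...,0]>6)&(hsv[...,0]<20)&(hsv[...,1]>130)&near&(L[...,2]>25)
    t=np.arctan(-k[1]);x0=k[1]*30+k[2];o=L[og];dx=o[:,0]-x0;dz=o[:,2]-30
    print('  orange rest-frame x,y,z pct',og.sum(),np.percentile(np.c_[dx*np.cos(t)+dz*np.sin(t),o[:,1],-dx*np.sin(t)+dz*np.cos(t)],[2,25,50,75,98],axis=0).round(1).tolist())
    return L
E
python3 - <<'E'
from rest import *
D=np.load('top1.npz');fit(cloud('top',D['d']),D['p'],D['d'])
o,M=pose();p,d=r.grab_frame('wrist');np.savez('w2.npz',p=p,d=d);cv2.imwrite('pics/w2.png',p)
fit(cloud('wrist',d,o),p,d)
E
```

```text
n 462 309 yaw off deg -0.006429516859364325 tilt 0.49404719244040973 x@z30 10.645721459703882 std 1.045795958801659
  top y [-54.   53.6] zmax [111.73065703 112.96364546]
  bar y [-31.2  19.9] 120
  base rect ((0.0322265625, -0.020263671875), (169.98770141601562, 133.68609619140625), 89.89923095703125)
  orange rest-frame x,y,z pct 239 [[-3.9, -47.3, -1.4], [17.2, -25.7, 7.2], [22.9, -4.7, 11.3], [24.1, 20.6, 16.0], [25.4, 44.5, 19.4]]
6.2667 [0.4749 0.0426 0.2603] yaw -12.36 [-0.002 -0.001 -1.   ] [ 0.32   0.167 -0.596  1.945  0.107  1.062 -0.538] [ 0.03  0.22 -2.33] 0.01295577891843016 59.30025279521942
n 3370 2446 yaw off deg -0.3425969900779117 tilt 0.4957578526203258 x@z30 10.607642880292602 std 0.7287256954262328
  top y [-54.   30.1] zmax [109.37742714 110.03910202]
  bar y [-31.9  19.2] 980
  base rect ((-0.7822952270507812, -15.319122314453125), (140.70960998535156, 135.01515197753906), 89.9472427368164)
  orange rest-frame x,y,z pct 1331 [[-5.6, -47.4, -0.7], [21.1, -23.7, 7.0], [23.4, -0.9, 10.3], [23.8, 22.1, 16.3], [24.4, 42.1, 18.0]]
```

View pics/w2.png

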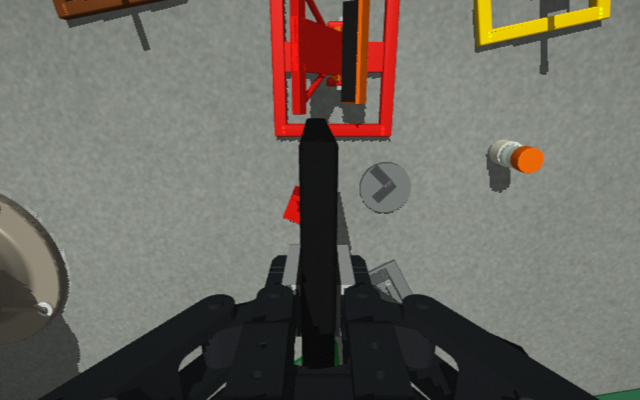

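Picture: red rest on the left of the stand at about (300,55), black cushion at (348,50), orange lip at (360,50), screen seen edge-on at (318,240). The wrist view agrees with the top view: tilt 0.495, lip top 18 mm up the slope, so the ledge is about 10 mm up.

>>> servo_tool(commands=[[-0.4, -1.8, 0, -1, 8, 0, 1], [-1, -4.6, 0, -2, 20, 0, 1], [-1.7, -7.7, 0, -3, 33, 0, 1], [-2.4, -10.8, 0, -4, 46, 0, 1], [-3.05, -13.85, 0, -6, 59, 0, 1]])

```text
clock: 6.73
tcp_pos: [0.4695, 0.102, 0.261]
orientation: [2.291, 1.84, 0.231]
contact_force: [-0.0, 0.3, -0.7]
grip_width: 0.0126
gripper_force: 59.3
```

>>> servo_tool(commands=[[-0.7, -3.1, 0, -1, 13, 0, 1], [-1.4, -6.2, 0, -2, 26, 0, 1], [-2.1, -9.3, 0, -3, 39, 0, 1], [-2.7, -12, 0, -4, 52, 0, 1], [-3.05, -13.85, 0, -6, 59, 0, 1]])

```text
clock: 7.15
tcp_pos: [0.463, 0.1623, 0.261]
orientation: [2.12, 1.707, 0.433]
contact_force: [0.3, -0.9, -1.8]
grip_width: 0.013
gripper_force: 59.3
```

>>> servo_tool(commands=[[0, 0, 0, 0, 0, 0, 1], [0, 0, 0, 0, 0, 0, 1], [0, 0, 0, 0, 0, 0, 1]])

```text
clock: 7.4
tcp_pos: [0.4637, 0.1604, 0.2611]
orientation: [2.124, 1.706, 0.428]
contact_force: [0.7, 0.1, -1.9]
grip_width: 0.0129
gripper_force: 59.5
```

```bash
cat > rp.py <<'E'
from m import *
a=np.radians(-12.5);t=.495
X=np.array([np.cos(a),np.sin(a),0]);Yr=np.array([-np.sin(a),np.cos(a),0]);Z=np.array([0,0,1.])
xr=np.cos(t)*X+np.sin(t)*Z;zr=-np.sin(t)*X+np.cos(t)*Z;O=np.array([.5263,.1474,.030]);Rr=np.c_[xr,Yr,zr]
def rel(goal=None):
    o,M=pose();q=(o['tcp_pos']-O)@Rr*1000
    print('tcp in rest',q.round(1),'screen origin',(q+Rr.T@M@[0,.3,94]).round(1))
    Mg=np.c_[Yr,xr,-zr];print('turn needed deg',np.degrees(R.from_matrix(Mg@M.T).as_rotvec()).round(2),'F in rest',(o['contact_force']@Rr).round(2))
    if goal is not None: print('shift',((O+Rr@np.array(goal)/1000-o['tcp_pos'])*1000).round(1))
    return o,M
E
python3 -c "
from rp import *
rel([10,0,154])"
```

```text
7.4 [0.4637 0.1604 0.2611] yaw -12.44 [ 0.462 -0.103 -0.881] [ 0.059  0.01  -0.767  2.197  0.62   0.724 -1.352] [ 0.68  0.12 -1.89] 0.012881293314137154 59.465171098709106
tcp in rest [ 53.5  -0.9 233.7] screen origin [ 53.7  -1.  139.7]
turn needed deg [ 0.05 -0.09 -0.02] F in rest [-0.34  0.27 -1.97]
shift [ -0.2   1.  -90.8]
```

>>> servo_tool(commands=[[0, 0, 0, 0, 0, -8, 1], [0, 0, 0, 0, 1, -19, 1], [0, 0, 0, 0, 1, -30, 1], [0, 0, 0, 0, 1, -40, 1], [0, 0, 0, 0, 1, -46, 1]])

```text
clock: 7.82
tcp_pos: [0.4637, 0.161, 0.2142]
orientation: [2.125, 1.705, 0.427]
contact_force: [-0.3, -0.3, -1.9]
grip_width: 0.0129
gripper_force: 59.2
```

>>> servo_tool(commands=[[0, 0, 0, 0, 0, -10, 1], [0, 0, 0, 0, 0, -22, 1], [0, 0, 0, 0, 0, -34, 1], [0, 0, 0, 0, 0, -42, 1], [0, 0, 0, 0, 0, -45, 1]])

```text
clock: 8.23
tcp_pos: [0.4635, 0.161, 0.1689]
orientation: [2.125, 1.705, 0.427]
contact_force: [-0.3, 0.4, -1.0]
grip_width: 0.0132
gripper_force: 59.3
```

>>> servo_tool(commands=[[0, 0, 0, 0, 0, 0, 1], [0, 0, 0, 0, 0, 0, 1]])

```text
clock: 8.4
tcp_pos: [0.4638, 0.1623, 0.1705]
orientation: [2.123, 1.706, 0.43]
contact_force: [-0.1, -0.4, -2.7]
grip_width: 0.0127
gripper_force: 59.3
```

```bash
python3 - <<'E'
from rp import *
o,M=rel([10,0,120])
for n in('top','side','wrist'):
    p,d=r.grab_frame(n);np.savez(n+'3.npz',p=p,d=d)
    C=cloud(n,d,o);L=(C-O)@Rr*1000
    if n!='wrist': cv2.imwrite(f'pics/{n}3.png',cv2.resize(p[130:260,190:340] if n=='top' else p[170:320,220:390],None,fx=4,fy=4,interpolation=cv2.INTER_CUBIC)[:600])
    # glass face / top edge points in rest frame
    for nm,s in (('glassface',(abs(L[...,0]-17)<6)&(L[...,2]>65)&(L[...,2]<145)&(abs(L[...,1])<65)),('back',(abs(L[...,0]-3)<5)&(L[...,2]>100)&(L[...,2]<145)&(abs(L[...,1])>30)&(abs(L[...,1])<65)),('topedge',(abs(L[...,0]-10)<9)&(abs(L[...,2]-180)<8)&(abs(L[...,1])<65))):
        s=s&(d>0)
        if s.sum()>20: 
            Q=L[s];print(n,nm,s.sum(),np.percentile(Q,[2,50,98],axis=0).round(1).tolist(),'slope',np.polyfit(Q[:,2],Q[:,0],1).round(4))
E
```

```text
8.4 [0.4638 0.1623 0.1705] yaw -12.42 [ 0.464 -0.103 -0.88 ] [-0.034  0.187 -0.743  2.299  0.986  0.649 -1.762] [-0.13 -0.42 -2.69] 0.012743007691294444 59.329097270965576
tcp in rest [ 10.2   1.  154.2] screen origin [10.5  1.  60.2]
turn needed deg [ 0.03 -0.02 -0.07] F in rest [-1.31 -0.44 -2.35]
shift [ 15.5  -4.4 -30.2]
top glassface 630 [[15.4, -58.1, 66.8], [17.5, -10.8, 102.1], [19.1, 58.0, 143.1]] slope [ 0.0172 15.6564]
top topedge 309 [[5.1, -57.8, 173.2], [12.8, -17.0, 179.4], [18.8, 58.1, 183.1]] slope [ -0.5274 107.2119]
side glassface 49 [[11.1, 60.3, 69.9], [13.0, 61.6, 112.6], [15.3, 63.1, 142.5]] slope [7.20000e-03 1.22677e+01]
side back 165 [[1.2, -52.6, 100.7], [2.0, 48.7, 118.3], [7.5, 63.0, 143.7]] slope [0.0194 0.371 ]
side topedge 287 [[2.3, -11.5, 174.0], [9.4, 29.7, 180.5], [16.7, 62.0, 184.9]] slope [   0.6843 -113.9287]
wrist glassface 120 [[11.2, 59.6, 69.7], [13.5, 60.1, 117.9], [16.2, 60.2, 142.9]] slope [3.90000e-03 1.30934e+01]
wrist back 71 [[3.4, 59.1, 103.8], [5.8, 60.0, 126.9], [7.9, 60.2, 143.3]] slope [0.0075 4.844 ]
wrist topedge 8534 [[3.9, -32.9, 177.7], [10.7, 19.0, 179.9], [17.6, 59.3, 182.9]] slope [-0.1494 37.647 ]
```

>>> servo_tool(commands=[[0, 0, 0, 3.5, -1, -7, 1], [0, 0, 0, 8, -2, -15, 1], [0, 0, 0, 12, -3.3, -23, 1], [0, 0, 0, 15.5, -4.3, -29.5, 1], [0, 0, 0, 17.6, -4.9, -33.4, 1]])

```text
clock: 8.97
tcp_pos: [0.4812, 0.1576, 0.1368]
orientation: [2.122, 1.707, 0.431]
contact_force: [0.0, -0.6, -2.4]
grip_width: 0.0128
gripper_force: 59.4
```

>>> servo_tool(commands=[[0, 0, 0, 0, 0, 0, 1], [0, 0, 0, 0, 0, 0, 1], [0, 0, 0, 0, 0, 0, 1]])

```text
clock: 9.22
tcp_pos: [0.4809, 0.1581, 0.1374]
orientation: [2.121, 1.707, 0.432]
contact_force: [0.0, -0.3, -1.9]
grip_width: 0.0133
gripper_force: 59.4
```

```bash
python3 -c "
from rp import *
rel([10,0,104])"
```

```text
9.2167 [0.4809 0.1581 0.1374] yaw -12.34 [ 0.465 -0.102 -0.88 ] [-0.062  0.277 -0.697  2.304  1.146  0.63  -1.892] [ 0.01 -0.26 -1.93] 0.013257874913272726 59.36746895313263
tcp in rest [ 10.    0.6 116.7] screen origin [10.3  0.8 22.7]
turn needed deg [ 0.02  0.03 -0.16] F in rest [-0.85 -0.25 -1.73]
shift [  5.8  -1.9 -11.1]
```

>>> servo_tool(commands=[[0, 0, 0, 0.5, -0.1, -0.9, 1], [0, 0, 0, 0.9, -0.2, -1.8, 1], [0, 0, 0, 1.4, -0.3, -2.6, 1], [0, 0, 0, 1.9, -0.4, -3.5, 1], [0, 0, 0, 2.3, -0.5, -4.4, 1]])

```text
clock: 9.63
tcp_pos: [0.4832, 0.1574, 0.1325]
orientation: [2.121, 1.707, 0.431]
contact_force: [-0.3, -0.0, -0.4]
grip_width: 0.0128
gripper_force: 59.4
```

>>> servo_tool(commands=[[0, 0, 0, 0.5, -0.1, -0.9, 1], [0, 0, 0, 0.9, -0.2, -1.8, 1], [0, 0, 0, 1.4, -0.3, -2.6, 1], [0, 0, 0, 1.4, -0.3, -2.6, 1], [0, 0, 0, 1.4, -0.3, -2.6, 1]])

```text
clock: 10.05
tcp_pos: [0.4845, 0.1571, 0.1298]
orientation: [2.122, 1.707, 0.431]
contact_force: [0.1, -0.1, -2.0]
grip_width: 0.0129
gripper_force: 59.4
```

>>> servo_tool(commands=[[0, 0, 0, 0.5, -0.1, -0.9, 1], [0, 0, 0, 0.9, -0.2, -1.8, 1], [0, 0, 0, 0.9, -0.2, -1.8, 1], [0, 0, 0, 0.9, -0.2, -1.8, 1]])

```text
clock: 10.38
tcp_pos: [0.4854, 0.1568, 0.128]
orientation: [2.122, 1.707, 0.431]
contact_force: [0.0, 0.0, -2.6]
grip_width: 0.013
gripper_force: 59.4
```

>>> servo_tool(commands=[[0, 0, 0, 0.5, -0.1, -0.9, 1], [0, 0, 0, 0.9, -0.2, -1.8, 1], [0, 0, 0, 0.9, -0.2, -1.8, 1], [0, 0, 0, 0.9, -0.2, -1.8, 1]])

```text
clock: 10.72
tcp_pos: [0.4863, 0.1567, 0.1262]
orientation: [2.122, 1.707, 0.431]
contact_force: [0.5, -0.2, -1.6]
grip_width: 0.0126
gripper_force: 59.4
```

>>> servo_tool(commands=[[0, 0, 0, 0.5, -0.1, -0.9, 1], [0, 0, 0, 0.5, -0.1, -0.9, 1], [0, 0, 0, 0.9, -0.2, -1.8, 1], [0, 0, 0, 0.9, -0.2, -1.8, 1]])

```text
clock: 11.05
tcp_pos: [0.4872, 0.1567, 0.1247]
orientation: [2.121, 1.708, 0.431]
contact_force: [-2.8, -0.5, 4.0]
grip_width: 0.0128
gripper_force: 60.4
```

```bash
python3 - <<'E'
from rp import *
o,M=rel([8,0,100])
for n in('top','side'):
    p,d=r.grab_frame(n)
    C=cloud(n,d,o);L=(C-O)@Rr*1000
    for nm,s in (('glassface',(abs(L[...,0]-17)<6)&(L[...,2]>35)&(L[...,2]<95)&(abs(L[...,1])<65)),('topedge',(abs(L[...,0]-10)<9)&(abs(L[...,2]-128)<8)&(abs(L[...,1])<65)),('lip',(abs(L[...,0]-22)<6)&(L[...,2]<24)&(L[...,2]>10)&(abs(L[...,1])<55))):
        s=s&(d>0)
        if s.sum()>20: Q=L[s];print(n,nm,s.sum(),np.percentile(Q,[2,50,98],axis=0).round(1).tolist())
E
```

```text
11.05 [0.4872 0.1567 0.1247] yaw -12.32 [ 0.464 -0.102 -0.88 ] [-0.072  0.311 -0.679  2.304  1.205  0.625 -1.94 ] [-2.8  -0.49  4.05] 0.012800175327906843 60.422083139419556
tcp in rest [  9.6   0.6 102.4] screen origin [10.   0.7  8.4]
turn needed deg [ 0.03  0.02 -0.16] F in rest [-0.39 -1.08  4.81]
shift [-0.4 -0.5 -2.9]
top glassface 392 [[15.2, -58.9, 36.0], [17.3, -16.2, 65.2], [18.7, 57.6, 93.9]]
top topedge 299 [[4.5, -58.1, 120.6], [13.0, -17.1, 127.8], [18.7, 57.9, 131.8]]
top lip 170 [[16.1, -49.6, 10.7], [21.7, -1.3, 16.2], [25.3, 47.1, 23.2]]
side glassface 27 [[11.2, 60.2, 37.6], [12.4, 61.1, 67.3], [14.0, 62.4, 92.3]]
side topedge 269 [[1.5, -12.7, 121.0], [8.8, 30.4, 128.3], [16.1, 61.6, 131.4]]
```

>>> servo_tool(commands=[[0, 0, 0, -0.7, 0.2, -0.4, 1], [0, 0, 0, -1.3, 0.3, -0.7, 1], [0, 0, 0, -1.7, 0.4, -1.0, 1], [0, 0, 0, -1.7, 0.4, -1.0, 1]])

```text
clock: 11.48
tcp_pos: [0.4866, 0.1569, 0.1243]
orientation: [2.12, 1.706, 0.433]
contact_force: [0.6, -1.1, 4.7]
grip_width: 0.0129
gripper_force: 60.1
```

```bash
python3 -c "
from rp import *
rel([7,0,102])"
```

```text
11.4833 [0.4866 0.1569 0.1243] yaw -12.36 [ 0.466 -0.103 -0.879] [-0.075  0.311 -0.678  2.306  1.21   0.626 -1.948] [ 0.56 -1.08  4.73] 0.012892589943118673 60.133307576179504
tcp in rest [  8.9   0.6 102.4] screen origin [9.4 0.7 8.4]
turn needed deg [ 0.05  0.12 -0.13] F in rest [ 2.93 -0.93  3.79]
shift [-1.5 -0.3 -1.2]
```

>>> servo_tool(commands=[[0, 0, 0, -0.4, 0.1, -0.2, 1], [0, 0, 0, -0.9, 0.2, -0.5, 1], [0, 0, 0, -0.9, 0.2, -0.5, 1], [0, 0, 0, -0.9, 0.2, -0.5, 1]])

```text
clock: 11.82
tcp_pos: [0.4858, 0.1571, 0.1239]
orientation: [2.12, 1.706, 0.433]
contact_force: [-0.1, -0.5, 5.3]
grip_width: 0.0129
gripper_force: 60.2
```

```bash
python3 -c "
from rp import *
rel([7,0,102])"
```

```text
11.8167 [0.4858 0.1571 0.1239] yaw -12.37 [ 0.466 -0.102 -0.879] [-0.076  0.311 -0.679  2.308  1.212  0.626 -1.952] [-0.14 -0.48  5.29] 0.012934468897162073 60.20096182823181
tcp in rest [  8.    0.7 102.4] screen origin [8.5 0.8 8.4]
turn needed deg [ 0.04  0.13 -0.12] F in rest [ 2.48 -0.5   4.67]
shift [-0.8 -0.6 -0.8]
```

>>> servo_tool(commands=[[0, 0, 0, -0.4, 0.1, -0.2, 1], [0, 0, 0, -0.9, 0.2, -0.5, 1], [0, 0, 0, -0.9, 0.2, -0.5, 1], [0, 0, 0, -0.9, 0.2, -0.5, 1]])

```text
clock: 12.15
tcp_pos: [0.485, 0.1574, 0.1234]
orientation: [2.12, 1.706, 0.433]
contact_force: [0.9, -0.6, 5.0]
grip_width: 0.013
gripper_force: 60.2
```

```bash
python3 -c "
from rp import *
rel([7,0,102])"
```

```text
12.15 [0.485  0.1574 0.1234] yaw -12.37 [ 0.466 -0.102 -0.879] [-0.078  0.311 -0.679  2.31   1.214  0.627 -1.957] [ 0.87 -0.64  4.95] 0.012953595261352582 60.15743851661682
tcp in rest [  7.    0.8 102.4] screen origin [7.5 0.9 8.4]
turn needed deg [ 0.03  0.14 -0.13] F in rest [ 3.23 -0.44  3.89]
shift [ 0.1 -0.8 -0.4]
```

>>> servo_tool(commands=[[0, 0, 0, -0.4, 0.1, -0.2, 1], [0, 0, 0, -0.9, 0.2, -0.5, 1], [0, 0, 0, -0.9, 0.2, -0.5, 1], [0, 0, 0, -0.9, 0.2, -0.5, 1]])

```text
clock: 12.48
tcp_pos: [0.4847, 0.1575, 0.1233]
orientation: [2.12, 1.705, 0.434]
contact_force: [1.8, -1.4, 5.5]
grip_width: 0.0128
gripper_force: 60.0
```

```bash
python3 -c "
from rp import *
rel([7,0,102])"
```

```text
12.4833 [0.4847 0.1575 0.1233] yaw -12.39 [ 0.467 -0.103 -0.878] [-0.079  0.311 -0.679  2.311  1.217  0.627 -1.961] [ 1.75 -1.4   5.46] 0.012772380140267712 60.04623591899872
tcp in rest [  6.6   0.9 102.5] screen origin [7.3 0.9 8.5]
turn needed deg [ 0.05  0.2  -0.11] F in rest [ 4.37 -0.99  3.85]
shift [ 0.4 -1.  -0.2]
```

Ledge felt (about 6 N) and the back is against the rest. I'll ease the load, soften the grip and open gradually.

>>> servo_tool(commands=[[0, 0, 0, -0.2, 0, 0.3, 1], [0, 0, 0, -0.3, 0.1, 0.6, 1], [0, 0, 0, -0.3, 0.1, 0.6, 1]], force=20)

```text
clock: 12.73
tcp_pos: [0.4843, 0.1575, 0.1237]
orientation: [2.121, 1.705, 0.434]
contact_force: [5.4, -0.3, 3.6]
grip_width: 0.0133
gripper_force: 59.4
```

```bash
python3 -c "
from rp import *
rel([7,0,102])"
```

```text
12.7333 [0.4843 0.1575 0.1237] yaw -12.41 [ 0.466 -0.103 -0.879] [-0.079  0.31  -0.679  2.311  1.214  0.627 -1.958] [ 5.4  -0.32  3.58] 0.013252691471779711 59.40220892429352
tcp in rest [  6.5   0.8 103. ] screen origin [7.1 0.9 9. ]
turn needed deg [ 0.03  0.16 -0.09] F in rest [6.41 0.85 0.61]
shift [ 0.7 -1.  -0.6]
```

>>> servo_tool(commands=[[0, 0, 0, 0.3, -0.1, 0.2, 1], [0, 0, 0, 0.4, -0.1, 0.2, 1], [0, 0, 0, 0.4, -0.1, 0.2, 1]], force=20)

```text
clock: 12.98
tcp_pos: [0.4843, 0.1575, 0.1237]
orientation: [2.121, 1.705, 0.433]
contact_force: [5.5, -0.2, 4.0]
grip_width: 0.0125
gripper_force: 59.6
```

>>> servo_tool(commands=[[0, 0, 0, 0, 0, 0, 0.84], [0, 0, 0, 0, 0, 0, 0.83], [0, 0, 0, 0, 0, 0, 0.82], [0, 0, 0, 0, 0, 0, 0.81], [0, 0, 0, 0, 0, 0, 0.8]])

```text
clock: 13.4
tcp_pos: [0.4828, 0.1577, 0.1228]
orientation: [2.122, 1.708, 0.431]
contact_force: [2.3, 0.5, 2.9]
grip_width: 0.0175
gripper_force: 1.7
```

>>> servo_tool(commands=[[0, 0, 0, 0, 0, 0, 0.77], [0, 0, 0, 0, 0, 0, 0.74], [0, 0, 0, 0, 0, 0, 0.7], [0, 0, 0, 0, 0, 0, 0.65], [0, 0, 0, 0, 0, 0, 0.6]])

```text
clock: 13.82
tcp_pos: [0.4825, 0.1574, 0.1224]
orientation: [2.122, 1.708, 0.43]
contact_force: [-0.2, 0.5, -0.8]
grip_width: 0.0338
gripper_force: 0.0
```

```bash
cat > chk.py <<'E'
from rp import *
o,M=rel([7,0,102])
for n in('top','side'):
    p,d=r.grab_frame(n);np.savez(n+'_c.npz',p=p,d=d)
    C=cloud(n,d,o);L=(C-O)@Rr*1000
    for nm,s in (('glassface',(abs(L[...,0]-14)<6)&(L[...,2]>35)&(L[...,2]<95)&(abs(L[...,1])<65)),('topedge',(abs(L[...,0]-7)<10)&(abs(L[...,2]-128)<8)&(abs(L[...,1])<65))):
        s=s&(d>0)
        if s.sum()>20: Q=L[s];print(n,nm,s.sum(),np.percentile(Q,[2,50,98],axis=0).round(1).tolist(),'slopes y,z',np.linalg.lstsq(np.c_[Q[:,1:],np.ones(len(Q))],Q[:,0],rcond=None)[0].round(4))
E
python3 chk.py
```

```text
13.8167 [0.4825 0.1574 0.1224] yaw -12.32 [ 0.463 -0.102 -0.88 ] [-0.078  0.311 -0.68   2.313  1.211  0.626 -1.957] [-0.17  0.46 -0.79] 0.033776288306773074 0.0
tcp in rest [  4.4   0.2 102.7] screen origin [4.6 0.3 8.7]
turn needed deg [ 0.05 -0.05 -0.15] F in rest [-0.61  0.41 -0.57]
shift [ 2.5 -0.8  0.6]
top glassface 402 [[12.9, -58.7, 36.0], [14.8, -16.5, 62.4], [16.3, 58.2, 93.2]] slopes y,z [ 6.00000e-04 -4.90000e-03  1.50305e+01]
top topedge 304 [[1.2, -58.1, 121.1], [9.9, -18.1, 128.4], [15.4, 58.0, 132.7]] slopes y,z [-2.00000e-03 -5.86300e-01  8.42685e+01]
side glassface 30 [[8.2, 60.0, 40.3], [9.9, 61.3, 67.2], [12.0, 62.7, 92.0]] slopes y,z [-5.98800e-01  3.90000e-03  4.64355e+01]
side topedge 314 [[-1.7, -21.6, 121.3], [4.6, 24.4, 129.1], [11.9, 62.0, 132.0]] slopes y,z [-3.70000e-03  5.47800e-01 -6.56213e+01]
```

Screen is released and flush. Open a bit more and withdraw up the slope.

>>> servo_tool(commands=[[0, 0, 0, 1, 0, 1, 0.5], [0, 0, 0, 2, -0.4, 1.5, 0.4], [0, 0, 0, 2, -0.4, 1.5, 0.4], [0, 0, 0, 2, -0.4, 1.5, 0.4]])

```text
clock: 14.25
tcp_pos: [0.4851, 0.157, 0.1244]
orientation: [2.122, 1.707, 0.431]
contact_force: [-0.6, -0.0, -0.0]
grip_width: 0.0512
gripper_force: 0.0
```

>>> servo_tool(commands=[[0, 0, 0, -2.5, 0.5, 4.5, 0.4], [0, 0, 0, -7, 1.5, 13, 0.4], [0, 0, 0, -14, 3, 26, 0.4], [0, 0, 0, -23, 5, 44, 0.4], [0, 0, 0, -32, 7, 61, 0.4]])

```text
clock: 14.67
tcp_pos: [0.452, 0.1643, 0.1858]
orientation: [2.122, 1.708, 0.43]
contact_force: [-0.3, 0.4, -0.4]
grip_width: 0.0515
gripper_force: 0.0
```

>>> servo_tool(commands=[[0, 0, 0, -5, 1, 15, 0.4], [0, 0, 0, -10, 2, 30, 0.4], [0, 0, 0, -10, 2, 40, 0.4], [0, 0, 0, -10, 2, 40, 0.4], [0, 0, 0, -10, 2, 40, 0.4]])

```text
clock: 15.08
tcp_pos: [0.443, 0.1661, 0.2259]
orientation: [2.121, 1.706, 0.432]
contact_force: [-1.0, 0.2, -0.3]
grip_width: 0.0515
gripper_force: 0.0
```

```bash
python3 chk.py; python3 - <<'E'
from h import *
D=np.load('side_c.npz');cv2.imwrite('pics/fin.png',cv2.resize(D['p'][150:320,200:400],None,fx=3,fy=3))
E
```

```text
15.0833 [0.443  0.1661 0.2259] yaw -12.37 [ 0.465 -0.102 -0.879] [ 0.019  0.043 -0.792  2.269  0.732  0.688 -1.524] [-1.02  0.16 -0.28] 0.051535122493904933 0.0
tcp in rest [1.800e+01 2.000e-01 2.129e+02] screen origin [ 18.4   0.3 118.9]
turn needed deg [ 0.03  0.09 -0.13] F in rest [-1.04 -0.06  0.25]
shift [  42.    -9.5 -102.8]
top glassface 543 [[13.0, -57.9, 36.5], [14.8, -0.4, 67.4], [16.4, 57.1, 93.3]] slopes y,z [-1.1000e-03 -2.5000e-03  1.4922e+01]
top topedge 280 [[1.3, -58.0, 121.3], [9.9, -19.8, 128.5], [15.6, 58.4, 132.5]] slopes y,z [ 4.10000e-03 -4.80300e-01  7.10435e+01]
side glassface 33 [[8.1, 59.7, 36.8], [9.9, 61.6, 68.0], [11.7, 63.0, 94.6]] slopes y,z [-2.01200e-01 -6.40000e-03  2.26578e+01]
side topedge 421 [[-1.5, -54.5, 121.4], [4.6, 8.4, 129.0], [12.1, 61.5, 131.8]] slopes y,z [ 5.80000e-03  5.71000e-01 -6.88393e+01]
```

View pics/fin.png

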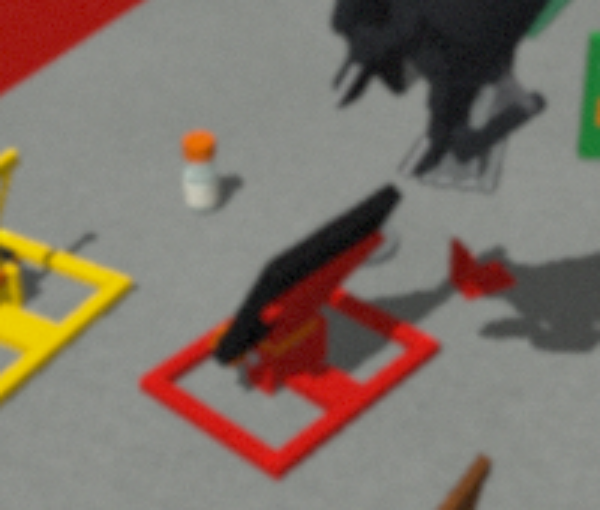

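The side crop shows the screen lying flush on the red rest, from (225,355) to (395,190), with the gripper clear above it. Glue stick and bracket are still standing.

```bash
python3 -c "
from bench import r
print(r.hand_in())"
```

```text
the job is handed in; nothing more can be done
None
```

The screen is on the red stand: glass outwards, centred, bottom edge on the ledge and back flush against the rest, gripper clear; the job is handed in at about 15 s, with no verdict returned.

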